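# Load the autoclave crate and vent the bottle cap

## Task

Get the crate ready for the autoclave: keeping them upright, put the square bottle and the round jar into the two empty cells of the metal crate, one in each, setting them down without dropping them, and leave everything else on the bench where it is. Then, with both in the crate, screw the bottle's cap clockwise until it bottoms out and back it off a quarter turn so that the bottle can vent. Finish while still gripping the cap in that position: do not let go of it, because a colleague is about to tape it.

Things in the scene. Friction and masses are not known exactly. Their poses are not given: they have to be found in the camera images.
- crate: Aluminium crate, fixed to the bench: an open box 75 mm (x) by 213 mm (y), 50 mm high, walls, dividers and floor 5 mm thick, two dividers making three cells in a row along its y axis, each 65 mm (x) by 64 mm (y). Origin under its centre, z up. The cell at its +y end already holds a jar, the other two are empty. Wire handles stick out 17 mm at both ends.
- cell_a (a point): Centre of the floor (5 mm above the bench) of the empty cell at the crate's -y end; axes as the crate's.
- cell_b (a point): Centre of the floor of the empty middle cell, 69 mm from cell_a; axes as the crate's.
- bottle: Square milky plastic bottle, loose, 56 by 56 mm, 80 mm high to the shoulder, then a 38 mm round neck with a screw cap; 126 mm high with the cap home; 0.37 kg (varies by a quarter). Paper label on its +x face. Origin at the centre of its underside, z up. Can be lifted by its cap. In a cell it can turn only 9 degrees or so; the thread turns more easily than the bottle on the crate's floor.
- cap: The bottle's cap: ribbed blue plastic, 46 mm across (47 mm over the ribs), 26 mm high, with one raised radial rib on its flat top along the cap's +x axis. Origin at the centre of its underside, z up, 100 mm above the bottle's underside when it is home. It is already started on the thread and cannot come off the bottle.
- cap_turn (a joint): Turn of the cap on the bottle, rad: 0 when bottomed out on the neck (its top rib then points to the bottle's labelled +x face), growing as it unscrews (counter-clockwise from above), hard stops at 0 and 4.7; starts between 1.2 and 2.6. Right-hand thread, 4 mm pitch (rises 0.64 mm per rad), light friction (0.03 N m); stays where it is left.
- jar: Round milky plastic jar with a blue lid that does not turn, loose, 52 mm across the body and 105 mm high, about 0.24 kg (varies by a quarter). Origin at the centre of its underside, z up. It is gripped across the upper 25 mm.
- loaded_jar: Bystander: a like jar, 50 mm across and 95 mm high, standing loose in the crate's +y end cell. Origin at the centre of its underside.
- beaker: Bystander: open glass beaker, 70 mm across, 90 mm high, loose. Origin at the centre of its underside.
- petri: Bystander: stack of plastic dishes, 88 mm across, 45 mm high, loose. Origin at the centre of its underside.
- amber: Bystander: amber bottle, 84 mm across, 170 mm high, loose. Origin at the centre of its underside.
- pen: Bystander: grey marker lying on the bench, 110 mm long, 12 mm thick, loose. Origin under its middle, x along it.
There are look-alikes about, which are no part of the job. Leave any yellow look-alike of the bottle alone.

How it is judged (in metres and radians):
On the way, in this order (a step that is already met when the one before it is completed fails the run):
1. bottle and jar stand upright on the floors of the two empty cells, one in each (((horizontal distance between bottle and cell_a below 0.015 m and z of each of bottle, jar in the frame of crate below 0.011 m and angle between each of bottle, jar's own z axis and vertical below 0.12 rad and horizontal distance between jar and cell_b below 0.015 m) or (horizontal distance between bottle and cell_b below 0.015 m and z of each of bottle, jar in the frame of crate below 0.011 m and angle between each of bottle, jar's own z axis and vertical below 0.12 rad and horizontal distance between jar and cell_a below 0.015 m))), for 0.2 s.
2. the cap is screwed down until it bottoms out, the bottle still in its cell (value of joint cap_turn below 0.07 rad and ((horizontal distance between bottle and cell_a below 0.015 m and z of each of bottle, jar in the frame of crate below 0.011 m and angle between each of bottle, jar's own z axis and vertical below 0.12 rad and horizontal distance between jar and cell_b below 0.015 m) or (horizontal distance between bottle and cell_b below 0.015 m and z of each of bottle, jar in the frame of crate below 0.011 m and angle between each of bottle, jar's own z axis and vertical below 0.12 rad and horizontal distance between jar and cell_a below 0.015 m))), for 0.15 s.
At the end, for the whole second after the job is handed in: Bottle and jar upright (7 degrees), one in each free cell, within 15 mm of its centre, foot at most 6 mm above its floor; the cap, having bottomed out, is 69 to 111 degrees back from its stop, at rest and still gripped by the fingers (over 4 N); the jar is let go and all is still (((horizontal distance between bottle and cell_a below 0.015 m and z of each of bottle, jar in the frame of crate below 0.011 m and angle between each of bottle, jar's own z axis and vertical below 0.12 rad and horizontal distance between jar and cell_b below 0.015 m) or (horizontal distance between bottle and cell_b below 0.015 m and z of each of bottle, jar in the frame of crate below 0.011 m and angle between each of bottle, jar's own z axis and vertical below 0.12 rad and horizontal distance between jar and cell_a below 0.015 m)) and value of joint cap_turn between 1.2 and 1.94 rad and contact force between the fingers and cap above 4 N and velocity of joint cap_turn between -0.1 and 0.1 rad/s and linear speed of each of bottle, jar below 0.03 m/s and contact force between the fingers and jar below 0.1 N); the arm keeps its last pose, push and grip.
It fails at once if a bystander is moved by more than 30 mm (distance of any of loaded_jar, beaker, petri, amber, pen from where it was at the start of the episode above 0.03 m).
It fails at once if the bottle or the jar is tipped by more than 35 degrees (angle between any of bottle, jar's own z axis and vertical above 0.61 rad).
It fails at once if the bottle or the jar is dropped (moves faster than 0.45 m/s with no finger on it, a fall of more than 10 mm) ((linear speed of bottle above 0.45 m/s and contact force between the fingers and bottle below 0.05 N) or (linear speed of jar above 0.45 m/s and contact force between the fingers and jar below 0.05 N)).
It also fails if it takes over 72 s, if anything falls off the work surface, if the arm or the gripper's body presses on something with over 40 N, if the wrist force passes 120 N, or if a joint passes its speed limit or range.

## Robot

A 6-joint arm with a two-finger parallel gripper is mounted at the origin on the work surface. World frame = base frame: x ahead of the robot, y to its left, z up, the work surface at z = 0. Lengths are in m, angles in degrees, forces in N, time in s.
With the tool pointing down it reaches from about 0.4 to 0.825 m from the base axis. Payload 7 kg.
Tool frame: the origin (TCP) lies at the very end of the fingers, on their centre line; the grasp point (between the pads) lies 19 mm behind it; z points along the fingers, y is the line along which they close (so a half turn about z gives the same grasp; the last joint's range is limited). The gripper opens to 88 mm and grips with 3 to 60 N. Pads are 19 mm wide; open, the fingers measure 130 mm over their backs; the gripper's body (78 mm by 193 mm) begins 47 mm behind the grasp point.
Start: joints at [86.121, 20.546, 0.682, 0, -70.136, -16.507], TCP at [0.235, 0.633, 0.227] pointing down, gripper open.
Joint ranges: [-176.03, 176.03], [-82.01, 121.73], [-58.28, 71.71], [-173.87, 95.51], [-174.79, -0.11], [-173.66, 173.66]. Speed limits (degrees/s): [136.94, 136.94, 172.46, 180, 180, 180].

## Interface

Orientations are given as [roll, pitch, yaw] about the fixed x, y, z axes, in that order (R = Rz(yaw) Ry(pitch) Rx(roll)).
In Python, from plant import get_state, imaging, r, finder gives the robot as it stands.
- The arm moves only by the shell command python3 -m handwheel 'ROWS' [FORCE]. ROWS is JSON, a list of rows, each a list of 5 numbers: the closure, from 0 (fully open) to 1 (shut), then the shift along the world's x, y, z in cm, then the turn about the world's z in degrees. A call has 1 to 8 rows; each row is the pose to reach, as a shift and turn from the pose commanded when the call began; what a row does not reach only later rows make up. A row lasts 1/8 s, in which the tool goes at most 62.5 mm and 10.7 degrees, less where a joint would pass 70% of its speed; a pose out of reach is approached as far as the arm can. A call with a gripper value outside its range is refused whole. The fingers move at their own pace and stop on an object; FORCE is the grip in N (left out, the last holds). Time passes only in rows, so rows that repeat a pose let the fingers close. It gives the time, the measured TCP pose, the force, the opening and the grip force at its end, in the units of the state.
- get_state(): the state, without advancing time (a new reading comes with each control period).
- imaging.capture(name): name is "scene" or "top"; returns (picture, depth): 384x512x3 uint8, red, green, blue; 384x512 float32, m along the optical axis (not along the pixel's ray), 0 where there is no reading.
- imaging.get_calibration(name): a dict with "fx", "fy", "cx", "cy" (pixels), "rvec" (rotation vector, rad) and "tvec" (3), from world to camera coordinates, as OpenCV has them. Camera axes: x right, y down, z forward; pixel columns grow to the right and rows downward; lengths in m; the calibration is good to about 2 mm. A picture is of the moment at which its call begins. get_calibration takes no time and is no camera call.
- r.close_job(): hands the job in; it is judged then, once.
Trained networks look in the newest picture that a camera, given by its name, has taken for a name from the list of things; names that differ only in an ending like _2 or _b are one class to them, and where a whole thing is asked for, a point or a joint stands for the part that bears it (a point fixed in the world has none). Each returns a list of dicts, best first, with "p" (0 to 1); they miss things now and then, are a little off and sometimes report something else, mostly with a low value. They report only what shows in the picture. A call takes as long as a camera call. They do not tell look-alikes from the thing itself.
- finder.cut_out(camera, query): "region" (384x512 bool, what is visible of it) and "pixel" ([column, row] in pixels, amid what is visible of it).
The state is a dict: "time_s": time; "joints": joint angles; "qd": joint speeds; "joint_torque": joint torques, N m; "tcp_pos": TCP position; "eef_rot": TCP orientation; "contact_force": force on the tool from outside, world axes, zero at the start; "moment": the same for the moment, N m; "gripper_width": finger opening in m; "gripper_force": force on a finger pad.
Only numpy, scipy, OpenCV 4.12 (cv2) and the standard library are available. Lean on these libraries where they do the work, as an engineer would, in place of code of your own. Each camera call takes 0.05 s, during which the arm holds its last target. There are 200 camera calls.

## Working session

There is one attempt and no reset: what is moved stays moved. The work goes in short steps, Python scripts to look and compute and a shell command to move; the robot and the scene stay as the last step left them, time stands still between calls to the robot, and variables do not carry over. Pictures are saved under pics/ and viewed, at most 10 in all, crops included, and the job is handed in when it is done.

```bash
mkdir -p pics; ls
cat > h.py <<'E'
import numpy as np, cv2
from plant import get_state, imaging, r, finder
def cloud(cam, d):
    c=imaging.get_calibration(cam)
    R=cv2.Rodrigues(np.array(c["rvec"],float))[0]; t=np.array(c["tvec"],float).ravel()
    v,u=np.mgrid[:384,:512]
    P=np.stack([(u-c["cx"])/c["fx"]*d,(v-c["cy"])/c["fy"]*d,d],-1)
    W=(P-t)@R
    W[d<=0]=np.nan
    return W
E
python3 - <<'E'
from h import *
ims=[]
for c in ("scene","top"):
    p,d=imaging.capture(c); np.savez(f"/tmp/{c}.npz",p=p,d=d)
    cv2.imwrite(f"pics/{c}0.png",cv2.resize(p[:,:,::-1],(768,576)))
    W=cloud(c,d); print(c,[ (round(float(np.nanmin(W[...,i])),2),round(float(np.nanmax(W[...,i])),2)) for i in range(3)])
print(get_state())
E
```

```text
pics
scene [(-2.04, 1.39), (-0.79, 2.49), (-0.78, 0.44)]
top [(-0.35, 1.57), (-1.52, 1.37), (-0.78, 0.52)]
{'time_s': 0.1, 'joints': array([ 8.61228840e+01,  2.05888793e+01,  6.40037044e-01, -1.56615623e-02,
       -7.01350800e+01, -1.65052241e+01]), 'qd': array([-0.02519511, -0.17140609,  0.16883517,  0.06150487,  0.02573686,
       -0.00942698]), 'joint_torque': array([-1.12564299e-03, -5.84161949e+01,  2.93751526e+01,  7.01543123e+00,
        1.01447999e-02, -4.68070357e-05]), 'tcp_pos': array([0.23499659, 0.63232737, 0.22571312]), 'eef_rot': array([ 1.79915353e+02, -9.72753639e-03, -2.03876656e+01]), 'contact_force': array([-0.91195195, -0.76267838,  0.32661373]), 'moment': array([-0.04185543, -0.00087717,  0.03859381]), 'gripper_force': 0.0, 'gripper_width': 0.08765515820859136}
```

View pics/scene0.png

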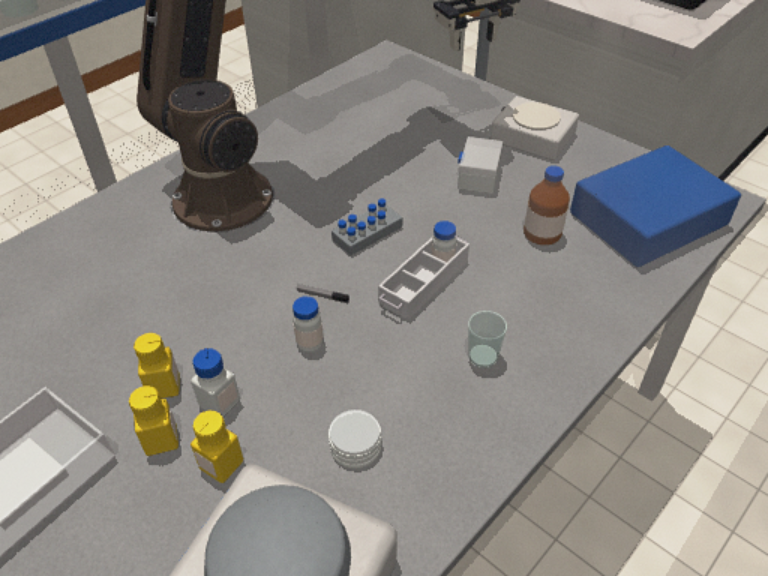

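View pics/top0.png

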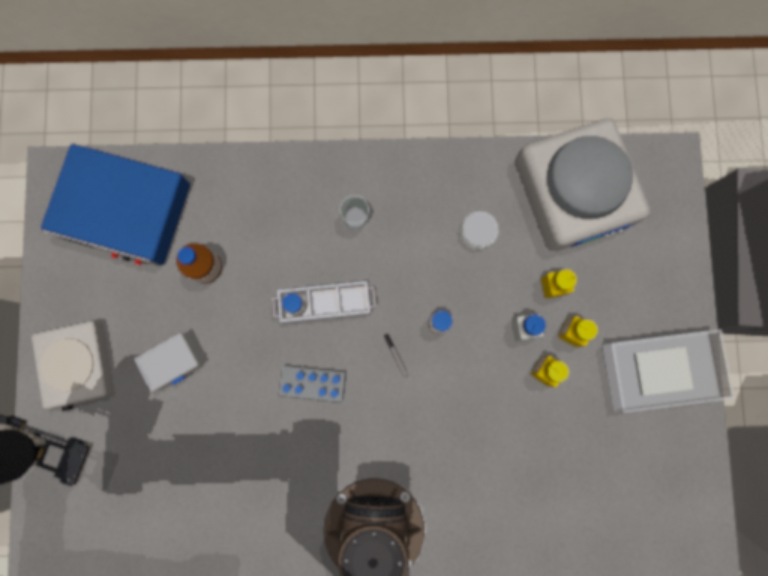

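The scene view shows the blue-capped milky bottle at (212,382) among three yellow look-alikes at (157,365), (153,422) and (216,447). The jar is at (308,325) and the crate at (425,275). In the top view the bottle is at (531,326), the jar at (441,320) and the crate at (324,302). The bottle is the only square milky one with a blue cap and paper label; the loaded jar at (292,303) is already in the crate. I'll measure these and make the confirming crop.

Run:
```python
from h import *
data={c:np.load(f"/tmp/{c}.npz") for c in ("scene","top")}
boxes={"top":dict(bottle=(335,195,375,240),jar=(280,195,310,230),loaded=(180,185,208,218),y1=(355,170,392,205),y2=(370,205,405,235),y3=(350,230,385,262)),
"scene":dict(bottle=(125,225,165,280),jar=(190,190,220,240),loaded=(285,145,308,170),y1=(85,218,122,268),y2=(82,255,122,305),y3=(122,270,165,325))}
for c in boxes:
    W=cloud(c,data[c]["d"]); p=data[c]["p"].astype(int); hsv=cv2.cvtColor(data[c]["p"],cv2.COLOR_RGB2HSV)
    for n,(a,b,e,f) in boxes[c].items():
        w=W[b:f,a:e].reshape(-1,3); w=w[np.isfinite(w[:,2])]
        top=np.percentile(w[:,2],99); t=w[w[:,2]>top-0.012]
        out=[c,n,"ztop",round(top,4),"n",len(t)]
        (cx,cy),rad=cv2.minEnclosingCircle((t[:,:2]).astype(np.float32))
        out+=["mean",t[:,:2].mean(0).round(4),"circ",round(cx,4),round(cy,4),round(rad,4)]
        s=w[(w[:,2]>0.05)&(w[:,2]<(0.078))]
        if len(s)>8: out+=["body",cv2.minAreaRect(s[:,:2].astype(np.float32)*1000),len(s)]
        print(*out)
    # crate rim
    bx=(175,180,255,220) if c=="top" else (245,150,320,220)
    a,b,e,f=bx; w=W[b:f,a:e].reshape(-1,3); s=w[(w[:,2]>0.04)&(w[:,2]<0.058)]
    print(c,"crate rim",cv2.minAreaRect(s[:,:2].astype(np.float32)*1000),len(s), np.percentile(s[:,2],[5,50,95]))
p=data["scene"]["p"]; q=data["top"]["p"]
A=cv2.resize(p[210:330,75:235,::-1],(640,480),interpolation=cv2.INTER_CUBIC)
cv2.imwrite("pics/crop.png",A)
```

```text
top bottle ztop 0.1311 n 154 mean [ 0.4608 -0.3724] circ 0.4612 -0.3729 0.0247 body ((466.3052978515625, -390.46063232421875), (99.88639831542969, 157.6220245361328), 80.40288543701172) 97
top jar ztop 0.1079 n 143 mean [ 0.4768 -0.1654] circ 0.4775 -0.1657 0.0236 body ((472.28350830078125, -159.6310272216797), (50.10943603515625, 35.19194412231445), 40.435890197753906) 37
top loaded ztop 0.1046 n 133 mean [0.5268 0.1768] circ 0.5271 0.1774 0.0225 body ((528.3585815429688, 173.9904022216797), (75.48338317871094, 79.28411865234375), 3.117469549179077) 90
top y1 ztop 0.1299 n 153 mean [ 0.5619 -0.448 ] circ 0.5621 -0.4489 0.024 body ((562.0520629882812, -449.77972412109375), (54.937862396240234, 58.48704528808594), 8.757586479187012) 79
top y2 ztop 0.1292 n 155 mean [ 0.4471 -0.4882] circ 0.4476 -0.4894 0.0237 body ((447.1835021972656, -488.01116943359375), (58.22967529296875, 55.33877182006836), 59.25230026245117) 84
top y3 ztop 0.1297 n 158 mean [ 0.3566 -0.4176] circ 0.3562 -0.4177 0.0239 body ((356.32611083984375, -417.19573974609375), (57.484439849853516, 55.28466796875), 54.63762
[... 752 characters left out ...]
97 n 416 mean [ 0.3967 -0.4517] circ 0.4002 -0.4508 0.0765 body ((381.8491516113281, -440.6086120605469), (57.15878677368164, 118.70884704589844), 53.16835021972656) 219
scene y2 ztop 0.1295 n 283 mean [ 0.4502 -0.4934] circ 0.4479 -0.4921 0.0253 body ((421.61962890625, -476.4979553222656), (57.07902145385742, 122.05773162841797), 59.28582763671875) 238
scene y3 ztop 0.1289 n 304 mean [ 0.5652 -0.454 ] circ 0.5634 -0.4535 0.0251 body ((564.0709838867188, -454.1387634277344), (57.005470275878906, 56.09365463256836), 8.415498733520508) 243
scene crate rim ((561.8489990234375, 73.50455474853516), (188.20315551757812, 276.55914306640625), 42.62601852416992) 551 [0.0406487  0.04680394 0.05286916]
```

View pics/crop.png

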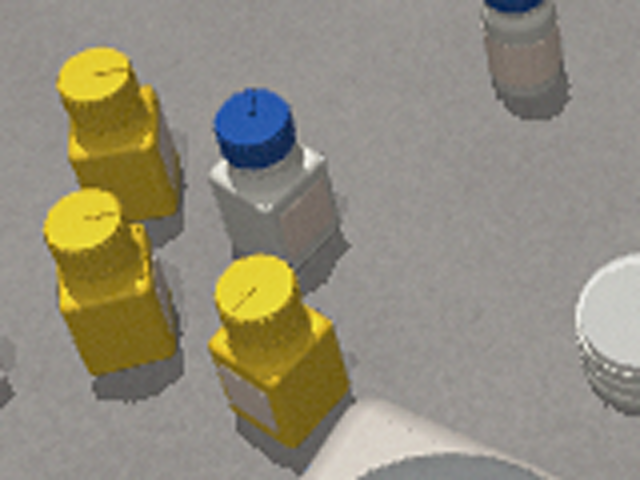

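The crop confirms it: the only milky square bottle has the blue cap at (255,125) and a label facing lower right, and its cap rib points up. The yellow ones at (100,130), (100,280) and (275,350) are not part of the job. I'll start moving towards the jar and refine the crate fit meanwhile.

```bash
python3 -m handwheel '[[0,2.5,-5,0,-8],[0,5,-10,0,-16],[0,7.5,-15,0,-24],[0,10,-20,0,-32],[0,12.5,-25,0,-40],[0,15,-30,0,-48],[0,17.5,-35,0,-56],[0,20,-40,0,-65]]'
python3 - <<'E'
from h import *
from scipy.optimize import minimize
for c in ("scene","top"):
    z=np.load(f"/tmp/{c}.npz"); W=cloud(c,z["d"]).reshape(-1,3); 
    # rim points: within crate neighbourhood
    s=W[(np.abs(W[:,0]-.5345)<.06)&(np.abs(W[:,1]-.107)<.125)&(W[:,2]>.043)&(W[:,2]<.056)][:,:2]
    def loc(p):
        a=p[2]; d=s-p[:2]
        return d[:,0]*np.cos(a)+d[:,1]*np.sin(a), -d[:,0]*np.sin(a)+d[:,1]*np.cos(a)
    def cost(p):
        x,y=loc(p)
        dx=np.abs(np.abs(x)-.035); 
        dy=np.min([np.abs(y-k) for k in (-.104,-.0345,.0345,.104)],0)
        return np.minimum(np.maximum(np.minimum(dx,dy)-.0015,0),.006).sum()+ .5*np.maximum(np.abs(x)-.0375,0).clip(0,.01).sum()
    best=min((minimize(cost,[.5345+i,.107+j,.08],method="Nelder-Mead") for i in (-.006,0,.006) for j in (-.006,0,.006)),key=lambda m:m.fun)
    p=best.x; print(c,len(s),p[:2].round(4),np.degrees(p[2]).round(2),best.fun/len(s))
    # label direction and rib
    hsv=cv2.cvtColor(z["p"],cv2.COLOR_RGB2HSV).reshape(-1,3).astype(int)
    near=np.hypot(W[:,0]-.4615,W[:,1]+.374)<.05
    b=near&(W[:,2]>.12)&(W[:,2]<.14)
    C=W[b]; V=hsv[b][:,2]; dark=C[V<np.percentile(V,6)]
    print("cap",C[:,:2].mean(0).round(4),"dark",(dark[:,:2]-C[:,:2].mean(0)).round(3).tolist() if c=="scene" else "")
    body=W[near&(W[:,2]>.02)&(W[:,2]<.08)][:,:2]; r_=cv2.minAreaRect(body.astype(np.float32)*1000); print("body",r_)
E
```

```text
time_s: 1.1
tcp_pos: [0.4355, 0.2309, 0.2265]
eef_rot: [180.0, 0.0, -85.6]
contact_force: [1.1, 0.9, -0.2]
gripper_width: 0.0875
gripper_force: 0.0
scene 403 [0.5344 0.1037] 4.41 0.0013763595720202241
cap [ 0.4631 -0.3776] dark [[-0.003, 0.004], [0.016, 0.016], [0.018, 0.011], [0.018, 0.014], [0.019, 0.01], [-0.003, -0.023], [0.002, -0.023], [0.025, -0.003], [0.004, -0.022], [0.01, -0.017], [0.014, -0.014], [0.015, -0.012], [0.018, -0.008], [0.018, -0.011]]
body ((463.22576904296875, -377.1597900390625), (56.77945327758789, 56.46428298950195), 6.9978346824646)
top 275 [0.5339 0.1078] 4.38 0.0006148835585171062
cap [ 0.4611 -0.3725] dark 
body ((460.9187927246094, -372.0232849121094), (56.15165710449219, 56.869205474853516), 8.021319389343262)
```

```bash
python3 -m handwheel '[[0,0.5,-5.5,0,0],[0,1,-11,0,0],[0,1.5,-17,0,0],[0,2.5,-23,0,0],[0,3.5,-29,-1,0],[0,4,-35,-3,0],[0,4.3,-40,-6,0],[0,4.3,-40,-8,0]]'
python3 -m handwheel '[[0,0,0,-2,0],[0,0,0,-5,0],[0,0,0,-6.8,0],[0,0,0,-6.8,0],[0.4,0,0,-6.8,0],[0.7,0,0,-6.8,0],[0.7,0,0,-6.8,0],[0.7,0,0,-6.8,0]]' 25
```

```text
time_s: 2.1
tcp_pos: [0.4769, -0.1703, 0.1446]
eef_rot: [179.9, 0.0, -85.7]
contact_force: [0.4, 0.8, -0.1]
gripper_width: 0.0875
gripper_force: 0.0
time_s: 3.1
tcp_pos: [0.4783, -0.1673, 0.079]
eef_rot: [-180.0, -0.0, -85.4]
contact_force: [0.4, -0.3, -0.7]
gripper_width: 0.0529
gripper_force: 0.0
```

```bash
python3 -m handwheel '[[1,0,0,0,0],[1,0,0,0,0],[1,0,0,0.5,0],[1,0,0,2,0],[1,0,0,5,0],[1,0,0,9,0],[1,0,0,9,0]]' 25
```

```text
time_s: 3.98
tcp_pos: [0.4805, -0.1675, 0.1726]
eef_rot: [-179.6, -0.1, -85.4]
contact_force: [0.4, -0.4, -3.2]
gripper_width: 0.046
gripper_force: 25.6
```

```bash
python3 -m handwheel '[[1,1,4,0,0],[1,2,8.5,0,0],[1,3,13,0,0],[1,4,18,0,0],[1,5,23,0,0],[1,5.6,26.5,0,0],[1,5.6,27.3,0,0],[1,5.6,27.3,0,0]]'
python3 - <<'E'
from h import *
ims=[]
for c in ("scene","top"):
    p,d=imaging.capture(c); np.savez(f"/tmp/{c}1.npz",p=p,d=d); W=cloud(c,d); ims.append(p)
    w=W.reshape(-1,3); t=w[(np.hypot(w[:,0]-.534,w[:,1]-.106)<.05)&(w[:,2]>.10)&(w[:,2]<.162)]
    print(c,len(t),cv2.minEnclosingCircle(t[:,:2].astype(np.float32)),t.min(0),t.max(0))
A=cv2.resize(ims[0][110:230,220:340,::-1],(380,380)); B=cv2.resize(ims[1][140:260,160:280,::-1],(380,380))
cv2.imwrite("pics/jar1.png",np.hstack([A,B])); print(get_state()["tcp_pos"])
E
```

```text
time_s: 4.97
tcp_pos: [0.5336, 0.1058, 0.1681]
eef_rot: [179.9, -0.0, -85.3]
contact_force: [0.7, -0.1, -3.0]
gripper_width: 0.0455
gripper_force: 25.4
scene 277 ((0.537241518497467, 0.11319265514612198), 0.03853651508688927) [0.51370535 0.07502751 0.10009293] [0.56075206 0.15126678 0.16199483]
top 5 ((0.5365684032440186, 0.08113531768321991), 0.005967274773865938) [0.53071291 0.0802535  0.10105097] [0.54242398 0.08150637 0.14535736]
[0.53370832 0.10488202 0.16837757]
```

View pics/jar1.png

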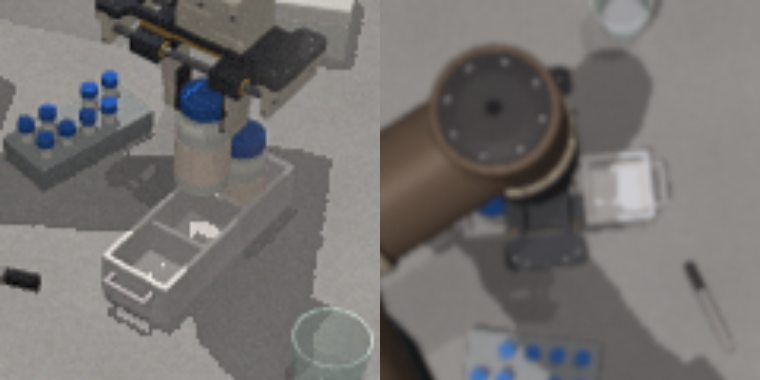

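The left panel shows the jar hanging at (200,140), upright, over the middle cell with the loaded jar behind at (248,140); the right panel is mostly blocked by the arm. I'll fit the jar's side in the scene camera relative to the crate.

Run:
```python
from h import *
from scipy.optimize import least_squares
z=np.load("/tmp/scene1.npz"); w=cloud("scene",z["d"]).reshape(-1,3)
for lo,hi in ((.103,.12),(.12,.14),(.103,.14)):
    t=w[(np.hypot(w[:,0]-.534,w[:,1]-.104)<.034)&(w[:,2]>lo)&(w[:,2]<hi)]
    f=least_squares(lambda c:np.hypot(t[:,0]-c[0],t[:,1]-c[1])-.026,[.534,.104],loss="soft_l1",f_scale=.001)
    print(len(t),f.x.round(4),"rel crate",(f.x-[.5344,.1037]).round(4))
```

```text
69 [0.5326 0.1036] rel crate [-0.0018 -0.0001]
92 [0.5328 0.1042] rel crate [-0.0016  0.0005]
161 [0.5327 0.1039] rel crate [-0.0017  0.0002]
```

```bash
python3 -m handwheel '[[1,0.15,0,-1,0],[1,0.15,0,-3,0],[1,0.15,0,-5,0],[1,0.15,0,-6.5,0],[1,0.15,0,-7.5,0],[1,0.15,0,-8.2,0],[1,0.15,0,-8.3,0],[1,0.15,0,-8.3,0]]'
```

```text
time_s: 6.08
tcp_pos: [0.5359, 0.1059, 0.086]
eef_rot: [-180.0, 0.0, -85.4]
contact_force: [0.2, 0.4, -3.6]
gripper_width: 0.046
gripper_force: 25.4
```

```bash
python3 -m handwheel '[[1,0,0,-0.1,0],[1,0,0,-0.2,0],[1,0,0,-0.2,0]]'
python3 -m handwheel '[[0.3,0,0,0,0],[0,0,0,0,0],[0,0,0,0,0],[0,0,0,0,0],[0,0,0,2,0],[0,0,0,6,0],[0,0,0,9,0],[0,0,0,9,0]]' 25
```

```text
time_s: 6.45
tcp_pos: [0.5358, 0.1058, 0.0839]
eef_rot: [-180.0, 0.0, -85.4]
contact_force: [-0.8, 0.1, -0.1]
gripper_width: 0.0458
gripper_force: 25.4
time_s: 7.45
tcp_pos: [0.5371, 0.1064, 0.1763]
eef_rot: [-179.7, 0.1, -85.4]
contact_force: [1.0, -0.3, 0.8]
gripper_width: 0.0878
gripper_force: 0.0
```

```bash
python3 -m handwheel '[[0,-1,-6,0,4],[0,-2,-12,0,8],[0,-3,-18,0,12],[0,-4,-24,0,16],[0,-5,-30,0,20],[0,-6,-36,0,24],[0,-7,-42,0,28],[0,-7.4,-48.1,0,30]]'
python3 -m handwheel '[[0,0,0,0,0],[0,0,0,-3,0],[0,0,0,-6,0],[0,0,0,-6.6,0],[1,0,0,-6.6,0],[1,0,0,-6.6,0],[1,0,0,-6.6,0],[1,0,0,-6.6,0]]' 30
```

```text
time_s: 8.45
tcp_pos: [0.4606, -0.377, 0.1729]
eef_rot: [180.0, 0.0, -55.3]
contact_force: [2.1, -0.3, 0.1]
gripper_width: 0.0876
gripper_force: 0.0
time_s: 9.45
tcp_pos: [0.4619, -0.3754, 0.1082]
eef_rot: [-180.0, -0.1, -55.4]
contact_force: [0.1, -0.3, -0.7]
gripper_width: 0.0532
gripper_force: 0.0
```

```bash
python3 -m handwheel '[[1,0,0,0,0],[1,0,0,0,0],[1,0,0,0,0],[1,0,0,0.5,0],[1,0,0,2,0],[1,0,0,5,0],[1,0,0,9,0],[1,0,0,9,0]]' 30
```

```text
time_s: 10.45
tcp_pos: [0.4636, -0.3763, 0.202]
eef_rot: [-179.8, -0.4, -55.4]
contact_force: [-0.2, 0.1, -3.5]
gripper_width: 0.0452
gripper_force: 30.0
```

```bash
python3 -m handwheel '[[1,1,5,0,0],[1,2,10.5,0,0],[1,3,16,0,0],[1,4,22,0,-1],[1,5.5,28,0,-2],[1,7,34,0,-3],[1,7.6,38.5,0,-3],[1,7.9,41.1,0,-3]]'
python3 -m handwheel '[[1,0,0,0,0],[1,0,0,0,0]]'
cat > m.py <<'E'
from h import *
from scipy.optimize import least_squares
def look(n,zlo,zhi,c0=(.5396,.0349)):
    p,d=imaging.capture("scene"); np.savez(f"/tmp/{n}.npz",p=p,d=d); w=cloud("scene",d).reshape(-1,3)
    t=w[(np.hypot(w[:,0]-c0[0],w[:,1]-c0[1])<.05)&(w[:,2]>zlo)&(w[:,2]<zhi)][:,:2]
    def res(q):
        a=q[2]; e=t-q[:2]; x=e[:,0]*np.cos(a)+e[:,1]*np.sin(a); y=-e[:,0]*np.sin(a)+e[:,1]*np.cos(a)
        return np.maximum(np.abs(x),np.abs(y))-.028
    f=least_squares(res,[c0[0],c0[1],.077],loss="soft_l1",f_scale=.001)
    print(len(t),f.x[:2].round(4),np.degrees(f.x[2]).round(1),"rel cell_a",(f.x[:2]-c0).round(4),"cost",f.cost)
    return p
E
python3 - <<'E'
from m import *
p=look("b1",.098,.160)
cv2.imwrite("pics/b1.png",cv2.resize(p[100:230,200:360,::-1],(640,520)))
E
```

```text
time_s: 11.45
tcp_pos: [0.5403, 0.0381, 0.1971]
eef_rot: [180.0, 0.0, -58.3]
contact_force: [-0.4, -0.6, -3.1]
gripper_width: 0.0449
gripper_force: 30.0
time_s: 11.7
tcp_pos: [0.5401, 0.0355, 0.1972]
eef_rot: [179.9, 0.0, -58.4]
contact_force: [-1.2, -0.7, -2.5]
gripper_width: 0.0457
gripper_force: 30.0
395 [0.5388 0.0341] 4.5 rel cell_a [-0.0008 -0.0008] cost 0.0002862458848831935
```

View pics/b1.png

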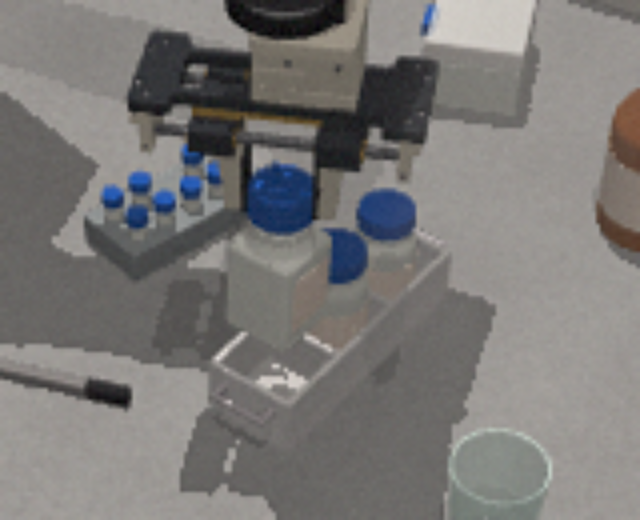

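The bottle hangs upright at (280,270) over the end cell, square to the crate. The jar stands in the middle cell at (345,270), with the loaded jar behind it at (387,230). I'll lower the bottle with a 1 mm correction.

```bash
python3 -m handwheel '[[1,0.1,0.1,-2,0],[1,0.1,0.1,-4,0],[1,0.1,0.1,-5.5,0],[1,0.1,0.1,-6.5,0],[1,0.1,0.1,-7.5,0],[1,0.1,0.1,-8.1,0],[1,0.1,0.1,-8.3,0],[1,0.1,0.1,-8.3,0]]'
python3 -m handwheel '[[1,0,0,-0.1,0],[1,0,0,-0.2,0],[1,0,0,-0.2,0],[1,0,0,-0.2,0]]'
python3 -c "
from m import *
look('b2',.055,.08); s=get_state(); print(s['contact_force'],s['moment'],s['tcp_pos'],s['joints'][5])"
```

```text
time_s: 12.75
tcp_pos: [0.5418, 0.0368, 0.1147]
eef_rot: [-180.0, -0.0, -58.4]
contact_force: [0.1, -0.6, -2.7]
gripper_width: 0.0455
gripper_force: 30.0
time_s: 13.25
tcp_pos: [0.542, 0.0366, 0.1133]
eef_rot: [-180.0, -0.0, -58.4]
contact_force: [-1.2, -2.3, 5.5]
gripper_width: 0.0451
gripper_force: 30.0
165 [0.5407 0.0355] 5.5 rel cell_a [0.0011 0.0006] cost 0.00029963534977565346
[-2.39378028 -1.35385095  6.74206332] [-0.60280606  0.6317254  -0.03978748] [0.54204802 0.03661567 0.1133084 ] 7.0484359456921855
```

```bash
python3 -m handwheel '[[1,0,0,0,-10],[1,0,0,-0.02,-20],[1,0,0,-0.03,-30],[1,0,0,-0.04,-40],[1,0,0,-0.05,-50],[1,0,0,-0.06,-60],[1,0,0,-0.07,-70],[1,0,0,-0.08,-80]]' 30
python3 -c "
from m import *
look('b3',.055,.08); s=get_state(); print(s['contact_force'],s['moment'],s['tcp_pos'],s['eef_rot'],s['joints'])"
```

```text
time_s: 14.3
tcp_pos: [0.5419, 0.0366, 0.1125]
eef_rot: [-180.0, 0.0, -138.7]
contact_force: [-3.0, -1.8, 6.6]
gripper_width: 0.0456
gripper_force: 30.0
168 [0.5409 0.0366] 1.7 rel cell_a [0.0013 0.0017] cost 0.00020181528855385533
[-1.67021641 -1.48893633  7.37423396] [-0.67695948  0.60393726 -0.04723135] [0.54190749 0.03654849 0.1125048 ] [-1.79964756e+02  2.98149795e-02 -1.39227935e+02] [ 2.45564484e+01  1.41787876e+01 -2.47989148e+01  3.28400430e-02
 -5.09838314e+01 -7.38050577e+01]
```

```bash
python3 -m handwheel '[[1,0,0,-0.01,-10],[1,0,0,-0.02,-20],[1,0,0,-0.03,-30],[1,0,0,-0.04,-40],[1,0,0,-0.05,-50],[1,0,0,-0.05,-50]]' 30
python3 -c "
from m import *
p=look('b4',.055,.08); s=get_state(); print(s['contact_force'],s['moment'],s['tcp_pos'],s['eef_rot'],s['joints'][5])
cv2.imwrite('pics/b4.png',cv2.resize(p[125:205,230:330,::-1],(750,600),interpolation=cv2.INTER_CUBIC))"
```

```text
time_s: 15.1
tcp_pos: [0.5416, 0.0367, 0.1119]
eef_rot: [-180.0, 0.0, 171.5]
contact_force: [-3.4, 0.1, 6.5]
gripper_width: 0.0452
gripper_force: 30.0
176 [0.541  0.0371] -1.8 rel cell_a [0.0014 0.0022] cost 0.0004603967933367669
[-2.75600665 -0.73020727  6.87128512] [-0.34411962  1.04061205  0.02459237] [0.54163269 0.03666886 0.11191409] [-1.79996626e+02  1.74697373e-02  1.71591693e+02] -122.99020061292691
```

View pics/b4.png

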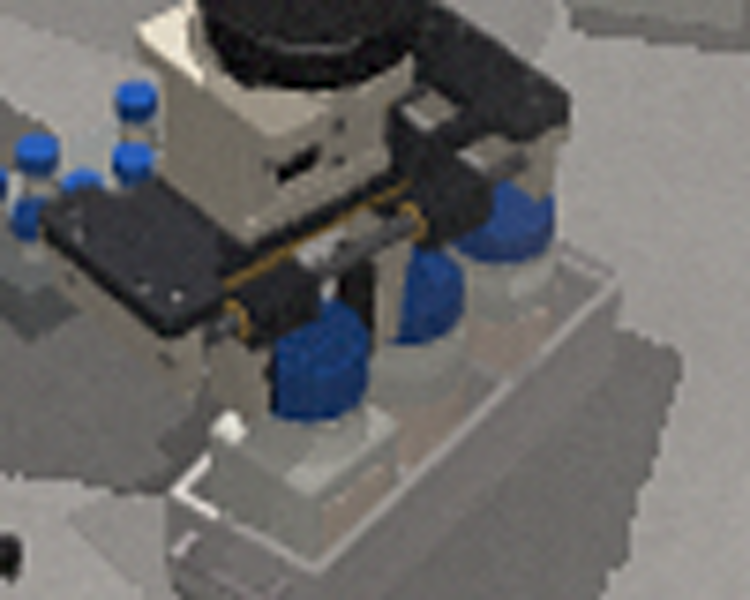

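The bottle sits in its end cell at (310,450) with the fingers on the cap at (320,360), and the right finger clears the jar lid at (430,295). I'll keep turning in small steps and watch the moment.

```bash
M="import plant,numpy as np;s=plant.get_state();print('Mz',s['moment'][2].round(3),s['contact_force'].round(1),'yaw',s['eef_rot'][2].round(1),'w',s['gripper_width'].round(4),'j6',s['joints'][5].round(1))"
python3 -m handwheel '[[1,0,0,-0.01,-5],[1,0,0,-0.01,-5]]' >/dev/null; python3 -c "$M"
python3 -m handwheel '[[1,0,0,-0.01,-5],[1,0,0,-0.01,-5]]' >/dev/null; python3 -c "$M"
python3 -m handwheel '[[1,0,0,-0.01,-5],[1,0,0,-0.01,-5]]' >/dev/null; python3 -c "$M
from m import *
look('b5',.055,.08)"
```

```text
Traceback (most recent call last):
AttributeError: 'float' object has no attribute 'round'
Traceback (most recent call last):
AttributeError: 'float' object has no attribute 'round'
Traceback (most recent call last):
AttributeError: 'float' object has no attribute 'round'
```

```bash
cat > s.py <<'E'
from m import *
s=get_state();print('Mz',s['moment'].round(3),s['contact_force'].round(1),'yaw',s['eef_rot'][2].round(1),'j6',s['joints'][5].round(1))
look('bx',.055,.08)
E
python3 s.py
python3 -m handwheel '[[1,0,0,-0.01,-5],[1,0,0,-0.01,-5]]' >/dev/null; python3 s.py
python3 -m handwheel '[[1,0,0,0,-5],[1,0,0,0,-5]]' >/dev/null; python3 s.py
```

```text
Mz [0.291 1.995 0.31 ] [-6.3  1.3  8.8] yaw 156.6 j6 -138.0
179 [0.5411 0.0366] -1.8 rel cell_a [0.0015 0.0017] cost 0.0004164985151873123
Mz [0.209 2.152 0.454] [-6.2  1.9  8.8] yaw 151.6 j6 -143.0
176 [0.5404 0.0373] -2.5 rel cell_a [0.0008 0.0024] cost 0.00046749987260206506
Mz [-0.757  1.776  0.804] [-5.1 -1.  10. ] yaw 146.7 j6 -148.0
188 [0.539  0.0371] -4.0 rel cell_a [-0.0006  0.0022] cost 0.0005209372094569928
```

```bash
python3 -m handwheel '[[1,0,0,0,-4],[1,0,0,0,-4],[1,0,0,0,-4]]' ; python3 s.py
```

```text
time_s: 16.92
tcp_pos: [0.5421, 0.0359, 0.1119]
eef_rot: [-180.0, 0.1, 142.7]
contact_force: [-1.2, -5.5, 7.0]
gripper_width: 0.0453
gripper_force: 30.0
Mz [-1.989  0.487  0.946] [-1.2 -5.5  7. ] yaw 142.7 j6 -151.9
182 [0.5389 0.0372] -5.9 rel cell_a [-0.0007  0.0023] cost 0.0004180430738336856
```

```bash
python3 -m handwheel '[[1,0,0,0.01,10],[1,0,0,0.02,20],[1,0,0,0.03,30],[1,0,0,0.05,40],[1,0,0,0.06,50],[1,0,0,0.07,60],[1,0,0,0.08,70],[1,0,0,0.09,80]]' ; python3 s.py; python3 -m handwheel '[[1,0,0,0.01,8],[1,0,0,0.01,13],[1,0,0,0.01,13],[1,0,0,0.01,13]]'; python3 s.py
python3 -c "
import numpy as np,cv2
p=np.load('/tmp/bx.npz')['p']
cv2.imwrite('pics/b6.png',cv2.resize(p[125:205,230:330,::-1],(750,600),interpolation=cv2.INTER_CUBIC))"
```

```text
time_s: 17.98
tcp_pos: [0.542, 0.038, 0.1127]
eef_rot: [180.0, 0.1, -137.1]
contact_force: [-5.1, 6.1, 9.3]
gripper_width: 0.0454
gripper_force: 30.0
Mz [ 2.611  2.056 -0.051] [-5.1  6.1  9.3] yaw -137.1 j6 -71.6
160 [0.5393 0.036 ] -3.1 rel cell_a [-0.0003  0.0011] cost 0.0001821802056731373
time_s: 18.52
tcp_pos: [0.5417, 0.0382, 0.1128]
eef_rot: [180.0, 0.1, -124.4]
contact_force: [-5.5, 7.1, 9.6]
gripper_width: 0.0452
gripper_force: 30.0
Mz [2.93  2.551 0.02 ] [-5.5  7.1  9.6] yaw -124.4 j6 -58.9
174 [0.5394 0.0361] -4.5 rel cell_a [-0.0002  0.0012] cost 0.00034839024159552426
```

View pics/b6.png

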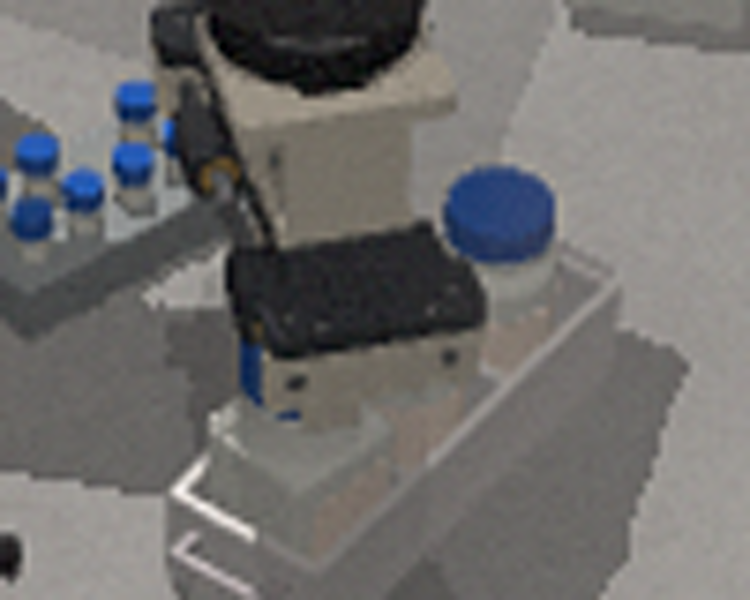

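```bash
python3 -m handwheel '[[1,0,0,0,0],[1,0,0,0,0],[1,0,0,0,0],[1,0,0,0,0]]' 30; python3 -c "
from h import *
print(r.close_job())"
```

```text
time_s: 19.08
tcp_pos: [0.5418, 0.0382, 0.1128]
eef_rot: [180.0, 0.1, -124.4]
contact_force: [-5.0, 7.1, 10.5]
gripper_width: 0.0454
gripper_force: 30.0
the job is handed in; nothing more can be done
None
```

I handed the job in at 19 s; the hand-in returned no verdict. The bottle is in the -y end cell and the jar in the middle cell. I judged the cap bottomed out from the rise in wrist moment, then backed it off by an estimated 85–91° (gripper turn less the bottle's own turn), and it is still held at 30 N.

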